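Put the red-taped battery pack on charge

ROBOT

A 6-joint arm with a two-finger parallel gripper is mounted at the origin on the work surface. World frame = base frame: x ahead of the robot, y to its left, z up, the work surface at z = 0. Lengths are in m, angles in degrees, forces in N, time in s.
With the tool pointing down it reaches from about 0.375 to 0.825 m from the base axis. Payload 5.5 kg.
Tool frame: the origin (TCP) lies at the very end of the fingers, on their centre line; the grasp point (between the pads) lies 19 mm behind it (ctrl.hold_point_z is the distance from the TCP to the grasp point, in m); z points along the fingers, y is the line along which they close (so a half turn about z gives the same grasp; the last joint's range is limited). The gripper opens to 85 mm and grips with 20 to 120 N. Pads are 22 mm wide; open, the fingers measure 114 mm over their backs; the gripper's body (76 mm by 85 mm) begins 54 mm behind the grasp point. The pads swing forward as they close: fully open they stand 13 mm farther back than shut.
Start: joints at [74.771, 17.962, -2.699, 69.339, 0, 90], TCP at [0.158, 0.579, 0.231] pointing down, gripper open.
Joint ranges: [-152.73, 152.73], [-39.44, 99.34], [-58.76, 71.6], [-118.89, 123.64], [-81.53, 83.1], [-180, 180]. Speed limits (degrees/s): [136.94, 136.94, 172.46, 180, 180, 180].

INTERFACE

Orientations are given as a 3x3 rotation matrix whose columns are the frame's x, y, z axes.
In Python, from plant import sense, vision, ctrl gives the robot as it stands.
- The arm moves only by the shell command python3 -m crank 'ROWS' [OPENING]. ROWS is JSON, a list of rows, each a list of 2 entries, a list of its own where there are three numbers: the shift along the tool's x, y, z as a fraction of full scale, then the turn, a rotation vector about the tool's x, y, z as a fraction of full scale. In form: [[[dx, dy, dz], [rx, ry, rz]], ...]. A call has exactly 10 rows; each row is the pose to reach, as a shift and turn from the pose commanded when the call began, along the tool's axes at that moment; what a row does not reach only later rows make up. Full scale, the value 1, is 0.3 m for a shift and 90 degrees for a turn. A row lasts 1/12 s, in which the tool goes at most 41.7 mm and 7.16 degrees, less where a joint would pass 70% of its speed; a pose out of reach is approached as far as the arm can. A call with a number of a shift or a turn outside -1 to 1 is refused whole. A call with a gripper value outside its range is refused whole. OPENING is the closure, from -1 (fully open) to 1 (shut), set as the call begins (- or left out, the last holds). The fingers move at their own pace and stop on an object; the grip force is fixed at half the most. Time passes only in rows, so rows that repeat a pose let the fingers close, or fill a call up. It gives the time, the measured TCP pose, the force, the opening and the grip force at its end, in the units of the state.
- sense(): the state, without advancing time (a new reading comes with each control period).
- vision.grab_frame(name): name is "scene" or "top"; returns a dict with "image" (400x640x3 uint8, red, green, blue), "camera_matrix" (3x3 intrinsics, pixels), "k1" (the pictures are not rectified: a ray, as slopes to the right and down, at radius r is drawn at 1 + k1 r^2 times it, then the intrinsics apply), "position" and "rotation" of the camera in the world. Camera axes: x right, y down, z forward; pixel columns grow to the right and rows downward; lengths in m; the calibration is good to about 2 mm. A picture is of the moment at which its call begins. There is no depth.
- ctrl.job_done(): hands the job in; it is judged then, once.
The state is a dict: "time": time; "joint_positions": joint angles; "joint_vel": joint speeds; "tau": joint torques, N m; "eef_pos": TCP position; "eef_rot": TCP orientation; "ft_force": force on the tool from outside, world axes, zero at the start; "ft_torque": the same for the moment, N m; "finger_gap": finger opening in m; "gripper_force": force on a finger pad.
Only numpy, scipy, OpenCV 4.12 (cv2) and the standard library are available. Lean on these libraries where they do the work, as an engineer would, in place of code of your own. Each camera call takes 0.05 s, during which the arm holds its last target. There are 200 camera calls.

TASK

Put the battery pack with the red tape on charge: plug its stem down into the charger's floating yellow-collared bay, key rib into the key slot, and press until the clips let it snap fully home with its base flat on the collar. Then push the green start button all the way down and let it spring back. Do not hammer or ram the pack in, and leave the blue-taped pack and everything else on the bench where they are.

Things in the scene. Friction and masses are not known exactly. Their poses are not given: they have to be found in the camera images.
- pack_red: Black battery pack, about 0.23 kg, RED tape round its toe; starts lying on its heel, stem pointing right. Axes: x along the stem, out of the base; z heel to toe (up at the start); y across. Origin: on the stem's axis where it leaves the base (shoulder plane). Base: x -40 to 0, y -23 to 23 (faces to grip), z -21 (heel) to 39 mm (toe). It may shift in the fingers.
- red_tip (a point): Centre of the end of the red-taped pack's grey stem, 44 mm from the pack's origin along its x. Stem: 30 mm wide in y, 34 mm in z; its edges at the end are bevelled by only 0.5 mm. Its neck, 2.2 mm narrower a side, lies at x 29 to 38 mm
- red_rib (a point): Foot of the key rib on the heel side of the red-taped pack's stem, at x 20, z -21 mm. The rib is 10 mm wide in y and runs from z -17 to -21 and from x 0 to 40 mm. It goes into a slot 12.5 mm wide and 4.5 mm deep in the back (charger +x) wall of the bay, so the pack fits one way round
- charger: Grey charger screwed to the bench, 110 mm deep (x) by 150 mm wide (y), flat top 66 mm above the bench, a 5 mm high screw ear at the middle of either end. Origin: centre of the underside. Its front (coloured lamps, dark panel) is the -x side and faces the middle of the bench (yaw 0.96 to 1.66 rad); z is up.
- bay (a point): Centre of the bay's mouth when its cup is centred: 10 mm behind and 30 mm right (-y) of the charger's middle, at the top of the cup's yellow collar, 1.5 mm above the charger's top. The cup floats in the charger: it may sit up to 4 mm to either side along the charger's y, stiffly, and is not reported: look or feel for it. Home, the base's end is 40 mm above the collar
- clips (a point): On the axis of the centred cup, 34 mm below the mouth, between two copper spring clips in its y walls. They stop a pack that just drops in about 10 mm short of home; about 15 N on the pack pushes it past them, and it snaps in. The hole: straight, sharp-edged, 35.5 mm (x) by 31.5 mm (y), 48 mm deep, 1.5 mm play in all. Plugged in, the pack's x points down, its toe (z) along the charger's -x
- start_top (a point): Centre of the top of the green round start button (24 mm across, in a black 40 mm collar) on the charger's top, 42 mm to the left (+y) of the charger's centre and 4 mm in front of it; 14 mm above the charger's top when not pressed, its collar 4 mm
- start (a joint): Travel of the start button (m): 0 up, 0.006 fully down; a spring, 1.5 N at the start to 5 N fully down, brings it back
- pack_blue: Same kind of pack, same size and axes, with BLUE tape; stays where it lies
- drill: Green and black cordless drill lying on its side, 65 mm high; origin at its underside below the motor housing; stays
- mallet: Wooden carver's mallet lying, 275 mm long, 86 mm high; origin at its underside, halfway; stays
- chisel: Chisel lying, 230 mm long, 27 mm high; origin at its underside where the wooden handle (-x) meets the blade; stays
- glue: Yellow glue bottle, 58 mm across, 140 mm high; origin under its centre; stays
- can: Orange can, 66 mm across, 125 mm high; origin under its centre; stays
- slice: Round slice of a branch with bark, 84 mm across, 29 mm high; origin under its centre; stays
There are look-alikes about, which are no part of the job. What is shaped like the charger but pink, purple or turquoise is not meant.

How it is judged:
By the outcome, as a careful person would: the job done as asked, in the order asked, and still so for the second after the job is handed in, with the robot touching nothing.
It also fails if it takes over 72 s, if anything falls off the work surface, if the arm or the gripper's body presses on something with over 40 N, if the wrist force passes 120 N, or if a joint passes its speed limit or range.

## Working session

There is one attempt and no reset: what is moved stays moved. The work goes in short steps, Python scripts to look and compute and a shell command to move; the robot and the scene stay as the last step left them, time stands still between calls to the robot, and variables do not carry over. Pictures are saved under pics/ and viewed, at most 10 in all, crops included, and the job is handed in when it is done.

```bash
ls; mkdir -p pics
cat > h.py <<'E'
import numpy as np, cv2, json
from plant import sense, vision, ctrl
def grab(n,save=None):
    f=vision.grab_frame(n)
    if save: cv2.imwrite('pics/'+save,f['image'][:,:,::-1])
    return f
def ray(f,u,v):
    K=np.array(f['camera_matrix']);k=f['k1']
    p=np.array([(u-K[0,2])/K[0,0],(v-K[1,2])/K[1,1]]);q=p.copy()
    for _ in range(30): q=p/(1+k*(q@q))
    d=np.array(f['rotation'])@np.array([q[0],q[1],1]);return np.array(f['position']),d/np.linalg.norm(d)
def onz(f,u,v,z):
    o,d=ray(f,u,v);return o+d*(z-o[2])/d[2]
def proj(f,P):
    c=np.array(f['rotation']).T@(np.array(P)-np.array(f['position']));q=c[:2]/c[2]
    q=q*(1+f['k1']*(q@q));K=np.array(f['camera_matrix']);return np.array([K[0,0]*q[0]+K[0,2],K[1,1]*q[1]+K[1,2]])
def two(f1,p1,f2,p2):
    o1,d1=ray(f1,*p1);o2,d2=ray(f2,*p2)
    t=np.linalg.lstsq(np.c_[d1,-d2],o2-o1,rcond=None)[0]
    a=o1+d1*t[0];b=o2+d2*t[1];return (a+b)/2,np.linalg.norm(a-b)
E
python3 - <<'E'
from h import *
for n in('scene','top'):
    f=grab(n,n+'0.png');print(n,f['position'],np.round(f['rotation'],3).tolist(),f['camera_matrix'],f['k1'])
s=sense();print(s['eef_pos'],np.round(s['eef_rot'],3).tolist(),s['finger_gap'],s['time'])
E
```

```text
pics
scene [ 1.14325695 -0.72586939  0.85957172] [[0.771, 0.398, -0.497], [0.636, -0.498, 0.59], [-0.013, -0.771, -0.637]] [[422.67684563   0.         323.57131931]
 [  0.         422.67684563 202.23426184]
 [  0.           0.           1.        ]] -0.09613921487735337
top [0.42797954 0.02003282 1.0856551 ] [[0.016, -0.995, 0.102], [-1.0, -0.017, -0.013], [0.015, -0.102, -0.995]] [[377.71297415   0.         313.28890256]
 [  0.         377.71297415 200.84588073]
 [  0.           0.           1.        ]] -0.05954595932118307
[0.15750369 0.57846091 0.2305356 ] [[-0.965, 0.263, -0.0], [0.263, 0.965, -0.001], [-0.0, -0.001, -1.0]] 0.08553609844596402 0.1
```

View pics/scene0.png

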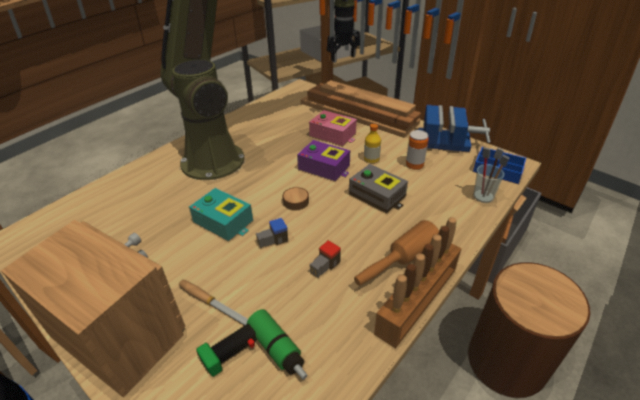

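View pics/top0.png

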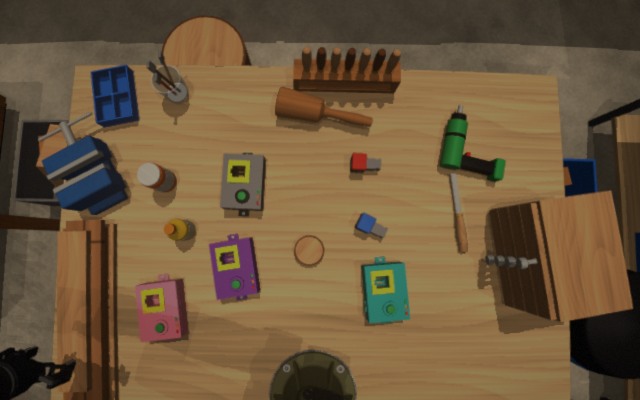

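Candidates for the pack are red tape at top (366,163), which is the one I want, and the blue-taped pack at (371,225). For the charger, grey at top (243,181) is the one; purple (234,268), pink (161,310) and turquoise (386,292) are look-alikes. Next I'll make one close crop and take measurements.

Run:
```python
from h import *
t=grab('top');s=grab('scene')
a=t['image'][140:225,205:285,::-1];b=t['image'][140:185,340:390,::-1]
c=s['image'][155:215,340:415,::-1];d=s['image'][235:280,300:350,::-1]
pad=lambda im,w,h:cv2.resize(im,(w,h),interpolation=cv2.INTER_CUBIC)
W=np.vstack([np.hstack([pad(a,400,300),pad(b,400,300)]),np.hstack([pad(c,400,300),pad(d,400,300)])])
cv2.imwrite('pics/crop0.png',W)
def blob(f,cond,box,nm):
    im=f['image'].astype(int);hsv=cv2.cvtColor(f['image'],cv2.COLOR_RGB2HSV).astype(int)
    m=cond(hsv).astype(np.uint8);k=np.zeros_like(m);x0,y0,x1,y1=box;k[y0:y1,x0:x1]=m[y0:y1,x0:x1]
    cs,_=cv2.findContours(k,cv2.RETR_EXTERNAL,cv2.CHAIN_APPROX_NONE)
    c=max(cs,key=cv2.contourArea);r=cv2.minAreaRect(c);h=cv2.convexHull(c);M=cv2.moments(h)
    ct=(M['m10']/M['m00'],M['m01']/M['m00']);print(nm,np.round(ct,2),'rect',np.round(r[0],2),np.round(r[1],1),round(r[2],1),'n',k.sum());return ct,cv2.boxPoints(r)
yel=lambda h:(h[...,0]>22)&(h[...,0]<35)&(h[...,1]>150)&(h[...,2]>110)
grn=lambda h:(h[...,0]>45)&(h[...,0]<80)&(h[...,1]>130)&(h[...,2]>50)
red=lambda h:((h[...,0]<6)|(h[...,0]>172))&(h[...,1]>150)&(h[...,2]>70)
ty,tb=blob(t,yel,(205,140,285,225),'tyel');sy,sb=blob(s,yel,(340,155,415,215),'syel')
tg,_=blob(t,grn,(205,140,285,225),'tgrn');sg,_=blob(s,grn,(340,155,415,215),'sgrn')
tr,tc=blob(t,red,(340,140,390,185),'tred');sr,_=blob(s,red,(300,235,350,280),'sred')
C=np.array([onz(t,*p,.0675) for p in tb]);print('collar top corners',np.round(C,4).tolist())
print('bay top',onz(t,*ty,.0675),'scene',onz(s,*sy,.0675),'two',two(t,ty,s,sy))
print('btn top',onz(t,*tg,.08),'scene',onz(s,*sg,.08),'two',two(t,tg,s,sg))
print('red tape top face z.06',onz(t,*tr,.06),'corners',np.round([onz(t,*p,.06) for p in tc],4).tolist())
```

```text
tyel [238.09 171.07] rect [238.23 171.12] [21.8 22.2] 3.8 n 331
syel [386.88 181.  ] rect [387. 181.] [21.5 12.5] 26.6 n 167
tgrn [241.15 195.75] rect [241. 196.] [8. 8.] 90.0 n 60
sgrn [366.88 172.88] rect [367. 173.] [4.2 4.2] 45.0 n 20
tred [358.97 161.56] rect [359.  161.5] [15. 14.] 90.0 n 229
sred [329.5  248.73] rect [329.54 248.69] [17.2 12.8] 33.7 n 198
collar top corners [[0.5816, 0.2437, 0.0675], [0.6429, 0.2422, 0.0675], [0.6399, 0.1825, 0.0675], [0.5786, 0.1844, 0.0675]]
bay top [0.61076107 0.21355159 0.0675    ] scene [0.61412076 0.2113778  0.0675    ] two (array([0.61174716, 0.21451185, 0.06441798]), np.float64(0.0011077784426636748))
btn top [0.54167395 0.20047106 0.08      ] scene [0.54969621 0.19328326 0.08      ] two (array([0.54308603, 0.20237603, 0.07181059]), np.float64(0.001279361371483439))
red tape top face z.06 [ 0.6448464  -0.11798083  0.06      ] corners [[0.6658, -0.0986, 0.06], [0.6666, -0.1375, 0.06], [0.6243, -0.1375, 0.06], [0.6236, -0.0987, 0.06]]
```

View pics/crop0.png

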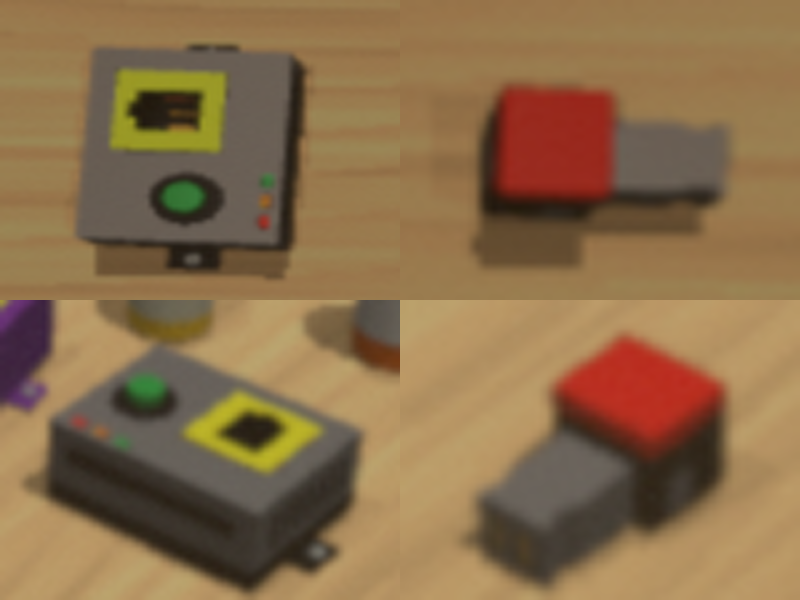

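The crop confirms both choices: a grey charger with its key slot at left (back) and lamps at right, and an upright red-taped pack with its stem pointing right. I'll refine the edges to sub-pixel for yaw.

```bash
cat >> h.py <<'E'
def fitquad(f,box,score,z,frac=.5,S=8):
    """sub-pixel quad edges of the blob with score>frac*max -> metric lines on plane z; returns centre and edge angles"""
    x0,y0,x1,y1=box;im=f['image'][y0:y1,x0:x1].astype(np.float32)
    sc=cv2.resize(score(im),None,fx=S,fy=S,interpolation=cv2.INTER_CUBIC)
    m=(sc>frac*np.percentile(sc,98)).astype(np.uint8)
    c=max(cv2.findContours(m,cv2.RETR_EXTERNAL,cv2.CHAIN_APPROX_NONE)[0],key=cv2.contourArea)[:,0]
    P=np.array([onz(f,x0+(u+.5)/S-.5,y0+(v+.5)/S-.5,z)[:2] for u,v in c])
    r=cv2.minAreaRect((P*1e3).astype(np.float32));B=cv2.boxPoints(r)/1e3;L=[]
    for i in range(4):
        a,b=B[i],B[(i+1)%4];d=(b-a)/np.linalg.norm(b-a);n=np.array([-d[1],d[0]])
        s=(P-a)@d/np.linalg.norm(b-a);e=np.abs((P-a)@n)
        q=P[(s>.2)&(s<.8)&(e<.006)]
        vx,vy,px,py=cv2.fitLine((q*1e3).astype(np.float32),cv2.DIST_HUBER,0,.01,.01).ravel()
        L.append((np.array([px,py])/1e3,np.array([vx,vy])))
    K=[]
    for i in range(4):
        (p,d),(q,e)=L[i],L[(i+1)%4];t=np.linalg.solve(np.c_[d,-e],q-p);K.append(p+d*t[0])
    return np.array(K),[round(float(np.degrees(np.arctan2(d[1],d[0]))%90),2) for _,d in L]
yels=lambda im:np.clip(np.minimum(im[...,0],im[...,1])-im[...,2],0,255)
reds=lambda im:np.clip(im[...,0]-np.maximum(im[...,1],im[...,2]),0,255)
def show(n,r):
    K,a=r;print(n,'ctr',np.round(K.mean(0),4),'K',np.round(K,4).tolist(),'ang',a,'sides',np.round([np.linalg.norm(K[i]-K[i-1])*1e3 for i in range(4)],1))
E
python3 - <<'E'
from h import *
t=grab('top');s=grab('scene')
show('collar t',fitquad(t,(222,155,256,188),yels,.0675))
show('collar s',fitquad(s,(372,168,404,194),yels,.0675))
show('red t',fitquad(t,(345,148,374,176),reds,.06))
show('red s',fitquad(s,(314,238,345,262),reds,.06))
# charger top edges: dark/wood transitions; wood score = R-B
def wood(im): return np.clip(90-(im[...,0]-im[...,2])*1.0,0,255)
im=t['image'].astype(int)
for y in (150,160,170,180,190,200): print(y,(im[y,214:230,0]-im[y,214:230,2]).tolist())
C=lambda x,y:onz(t,205+x/5-.4,140+y/3.53-.4,.066)[:2]
q=np.array([C(93,48),C(295,55),C(272,246),C(78,238)]);print(np.round(q,4).tolist(),'ctr',q.mean(0))
for i in range(4): d=q[i]-q[i-1];print(np.degrees(np.arctan2(d[1],d[0])),np.linalg.norm(d))
E
```

```text
collar t ctr [0.6113 0.2132] K [[0.6414999961853027, 0.18230000138282776], [0.6432999968528748, 0.24240000545978546], [0.580299973487854, 0.24420000612735748], [0.5799999833106995, 0.18389999866485596]] ang [88.45, 88.32, 88.33, 89.68] sides [61.6 60.1 63.  60.3]
collar s ctr [0.6131 0.212 ] K [[0.6439999938011169, 0.18039999902248383], [0.6449999809265137, 0.24240000545978546], [0.5831000208854675, 0.2425999939441681], [0.580299973487854, 0.1826999932527542]] ang [87.98, 89.11, 89.78, 87.37] sides [63.7 62.  61.9 60. ]
red t ctr [ 0.6469 -0.1181] K [[0.6693000197410583, -0.1386999934911728], [0.6711999773979187, -0.0989999994635582], [0.6241999864578247, -0.09719999879598618], [0.6230000257492065, -0.13740000128746033]] ang [88.4, 87.27, 87.8, 88.32] sides [46.3 39.7 47.  40.2]
red s ctr [ 0.6522 -0.1216] K [[0.6762999892234802, -0.14390000700950623], [0.6765000224113464, -0.10130000114440918], [0.6287999749183655, -0.0997999981045723], [0.6272000074386597, -0.14139999449253082]] ang [87.13, 89.69, 88.29, 87.71] sides [49.2 42.6 47.7 41.6]
150 [77, 77, 78, 78, 78, 78, 77, 78, 75, 74, 75, 75, 74, 75, 74, 75]
160 [72, 72, 72, 72, 73, 73, 73, 77, 73, 36, 22, 21, 22, 25, 60, 95]
170 [73, 73, 74, 73, 74, 74, 74, 72, 44, 25, 20, 21, 23, 48, 103, 112]
180 [68, 68, 67, 68, 67, 67, 69, 55, 29, 21, 21, 21, 29, 97, 113, 115]
190 [72, 72, 72, 72, 73, 77, 73, 34, 21, 20, 20, 21, 20, 20, 20, 20]
200 [74, 74, 74, 73, 77, 73, 43, 23, 20, 19, 21, 20, 21, 20, 20, 20]
[[0.6602, 0.2568], [0.6565, 0.1454], [0.5072, 0.1533], [0.5115, 0.2588]] ctr [0.58387145 0.20357806]
-0.7561744891790053 0.14870535093989795
-91.92424720603057 0.11152681652577748
176.93922147962346 0.14947840264653303
87.65523546191389 0.10553336424574598
```

```bash
cat >> h.py <<'E'
from scipy.spatial.transform import Rotation as Ro
def frame(yaw_y,tilt):
    """tool y at azimuth yaw_y (deg), tool z down, tilted by tilt deg (+: fingertips towards y_axis x down.. i.e. azimuth yaw_y+90)"""
    a=np.radians(yaw_y);y=np.array([np.cos(a),np.sin(a),0]);h=np.array([-np.sin(a),np.cos(a),0]);b=np.radians(tilt)
    z=np.array([0,0,-1])*np.cos(b)+h*np.sin(b);return np.c_[np.cross(y,z),y,z]
def go(pos,R):
    s=sense();Rc=np.array(s['eef_rot']);d=Rc.T@(np.array(pos)-s['eef_pos']);w=Ro.from_matrix(Rc.T@R).as_rotvec(degrees=True)
    print('shift',np.round(d/.3,4).tolist(),'turn',np.round(w/90,4).tolist(),'mm',round(np.linalg.norm(d)*1e3,1),'deg',round(np.linalg.norm(w),1))
E
python3 - <<'E'
from h import *
print(ctrl.hold_point_z)
R=frame(-2,-45);d=R[:,2];G=np.array([.6472,-.111,.029])
print(np.round(R,3).tolist());tcp=G+.019*d
print(tcp,tcp-.12*d);go(tcp-.12*d,R)
E
```

```text
0.0187
[[0.025, 0.999, -0.025], [0.707, -0.035, -0.707], [-0.707, 0.0, -0.707]]
[ 0.64673112 -0.12442684  0.01556497] [ 0.64969244 -0.03962572  0.10041778]
shift [-2.1244, -1.5577, 0.4361] turn [0.3335, -0.4212, 0.8061] mm 801.0 deg 87.2
```

```bash
python3 -m crank '[[[-0.1,-0.07,0],[0,0,0.07]],[[-0.2,-0.14,0],[0,0,0.15]],[[-0.32,-0.23,0],[0,0,0.23]],[[-0.44,-0.32,0],[0,0,0.3]],[[-0.56,-0.41,0],[0,0,0.38]],[[-0.68,-0.5,0],[0,0,0.46]],[[-0.8,-0.58,0],[0,0,0.54]],[[-0.9,-0.64,0],[0,0,0.61]],[[-1,-0.7,0],[0,0,0.68]],[[-1,-0.7,0],[0,0,0.75]]]' -1
python3 - <<'E'
from h import *
R=frame(-2,-45);d=R[:,2];tcp=np.array([.6467,-.1244,.0156])
go(tcp-.12*d,R)
E
```

```text
time: 1.13
eef_pos: [0.3959, 0.2927, 0.2316]
eef_rot: [[-0.114, 0.993, 0.003], [0.993, 0.114, -0.002], [-0.002, 0.002, -1.0]]
ft_force: [-0.7, 0.1, 0.9]
finger_gap: 0.0854
gripper_force: 0.0
shift [-1.196, 0.7127, 0.4414] turn [0.0389, -0.4977, 0.0895] mm 438.2 deg 45.6
```

```bash
python3 -m crank '[[[-0.1,0.06,0.02],[0,-0.05,0.01]],[[-0.2,0.12,0.04],[0.01,-0.1,0.02]],[[-0.3,0.18,0.08],[0.01,-0.15,0.03]],[[-0.4,0.24,0.12],[0.02,-0.2,0.04]],[[-0.5,0.3,0.16],[0.02,-0.25,0.05]],[[-0.6,0.36,0.2],[0.02,-0.3,0.06]],[[-0.7,0.42,0.24],[0.03,-0.35,0.07]],[[-0.8,0.48,0.28],[0.03,-0.4,0.08]],[[-0.9,0.54,0.32],[0.03,-0.45,0.09]],[[-1,0.6,0.36],[0.04,-0.5,0.09]]]'
python3 - <<'E'
from h import *
R=frame(-2,-45);d=R[:,2];tcp=np.array([.6467,-.1244,.0156])
go(tcp-.12*d,R);go(tcp,R);print(np.round(sense()['joint_positions'],1))
f=grab('scene','pre.png')
E
```

```text
time: 1.97
eef_pos: [0.6096, 0.0218, 0.1231]
eef_rot: [[0.015, 1.0, -0.019], [0.704, -0.024, -0.71], [-0.711, -0.002, -0.704]]
ft_force: [0.4, 0.2, 1.5]
finger_gap: 0.0854
gripper_force: 0.0
shift [-0.0884, 0.1386, 0.1959] turn [0.004, 0.0031, 0.006] mm 76.7 deg 0.7
shift [-0.0865, 0.1361, 0.5959] turn [0.004, 0.0031, 0.006] mm 185.2 deg 0.7
[ 22.6  38.5   0.3  74.2 -40.4 122.3]
```

View pics/pre.png

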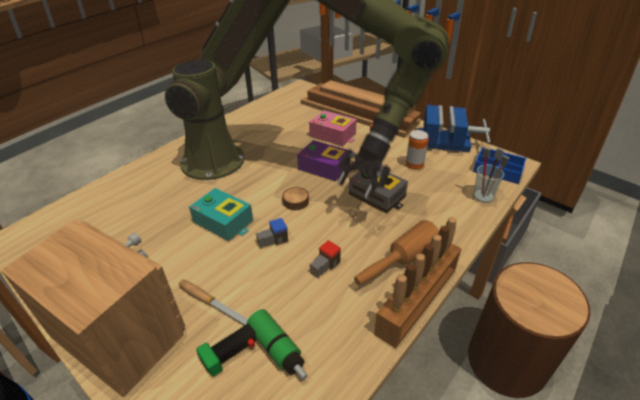

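The arm sits above and behind the red pack at (330,250), and the path is clear. Next is the approach.

```bash
python3 -m crank '[[[-0.04,0.06,0.05],[0,0,0]],[[-0.08,0.12,0.1],[0,0,0]],[[-0.088,0.137,0.17],[0.004,0.003,0.006]],[[-0.087,0.137,0.25],[0.004,0.003,0.006]],[[-0.087,0.137,0.33],[0.004,0.003,0.006]],[[-0.087,0.137,0.41],[0.004,0.003,0.006]],[[-0.087,0.137,0.48],[0.004,0.003,0.006]],[[-0.087,0.137,0.54],[0.004,0.003,0.006]],[[-0.087,0.137,0.58],[0.004,0.003,0.006]],[[-0.087,0.137,0.596],[0.004,0.003,0.006]]]'
python3 - <<'E'
from h import *
R=frame(-2,-45);go([.6467,-.1244,.0156],R)
t=grab('top');s=grab('scene')
try: show('red t',fitquad(t,(345,148,374,176),reds,.06))
except Exception as e: print(e)
W=np.hstack([cv2.resize(t['image'][130:200,325:405,::-1],(400,350),interpolation=2),cv2.resize(s['image'][225:295,290:370,::-1],(400,350),interpolation=2)])
cv2.imwrite('pics/at.png',W)
E
```

```text
time: 2.85
eef_pos: [0.6443, -0.1247, 0.0138]
eef_rot: [[0.023, 0.999, -0.028], [0.709, -0.036, -0.705], [-0.705, -0.004, -0.709]]
ft_force: [0.1, -0.1, 0.6]
finger_gap: 0.0852
gripper_force: 0.0
shift [-0.0033, 0.0079, -0.0052] turn [-0.0024, -0.0018, 0.001] mm 3.0 deg 0.3
red t ctr [ 0.6468 -0.118 ] K [[0.6693999767303467, -0.1386999934911728], [0.670799970626831, -0.09889999777078629], [0.6240000128746033, -0.09709999710321426], [0.6230000257492065, -0.1371999979019165]] ang [88.11, 88.02, 87.81, 88.59] sides [46.5 39.9 46.9 40.1]
```

View pics/at.png

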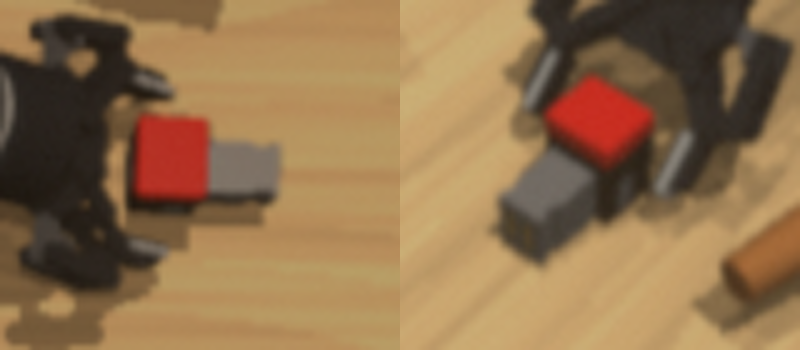

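```bash
python3 -m crank '[[[0,0.003,-0.003],[0,0,0]],[[0,0.006,-0.006],[0,0,0]],[[0,0.008,-0.006],[0,0,0]],[[0,0.008,-0.006],[0,0,0]],[[0,0.008,-0.006],[0,0,0]],[[0,0.008,-0.006],[0,0,0]],[[0,0.008,-0.006],[0,0,0]],[[0,0.008,-0.006],[0,0,0]],[[0,0.008,-0.006],[0,0,0]],[[0,0.008,-0.006],[0,0,0]]]'  && python3 -m crank '[[[0,0,0],[0,0,0]],[[0,0,0],[0,0,0]],[[0,0,0],[0,0,0]],[[0,0,0],[0,0,0]],[[0,0,0],[0,0,0]],[[0,0,0],[0,0,0]],[[0,0,0],[0,0,0]],[[0,0,0],[0,0,0]],[[0,0,0],[0,0,0]],[[0,0,0],[0,0,0]]]' 1
python3 - <<'E'
from h import *
t=grab('top');show('red t',fitquad(t,(345,148,374,176),reds,.06))
s=sense();R=np.array(s['eef_rot']);print('lift dir tool',R.T@[0,0,1])
E
```

```text
time: 3.78
eef_pos: [0.6481, -0.1222, 0.0167]
eef_rot: [[0.024, 0.999, -0.026], [0.709, -0.035, -0.705], [-0.705, -0.002, -0.709]]
ft_force: [-0.2, -0.7, 0.3]
finger_gap: 0.0858
gripper_force: 0.0
time: 4.62
eef_pos: [0.6482, -0.1221, 0.0169]
eef_rot: [[0.024, 0.999, -0.025], [0.709, -0.035, -0.705], [-0.705, -0.001, -0.709]]
ft_force: [-0.8, 1.3, 2.6]
finger_gap: 0.0456
gripper_force: 61.3
red t ctr [ 0.6473 -0.1181] K [[0.6699000000953674, -0.13899999856948853], [0.6714000105857849, -0.09880000352859497], [0.6248000264167786, -0.09749999642372131], [0.623199999332428, -0.1371999979019165]] ang [87.84, 87.84, 88.42, 87.74] sides [46.7 40.2 46.6 39.7]
lift dir tool [-0.70508076 -0.00127409 -0.70912587]
```

```bash
cat >> h.py <<'E'
def packrot(az): # pack plugged attitude: x down, z at azimuth az
    a=np.radians(az);z=np.array([np.cos(a),np.sin(a),0]);x=np.array([0,0,-1.]);return np.c_[x,np.cross(z,x),z]
E
python3 - <<'E'
from h import *
s=sense();R=np.array(s['eef_rot']);a=np.radians(-92.)
px=np.array([np.cos(a),np.sin(a),0]);pz=np.array([0,0,1.]);P=np.c_[px,np.cross(pz,px),pz]
o=R.T@(np.array([.6476,-.1380,.021])-s['eef_pos']);o[1]=0
Rt=R.T@P;json.dump({'o':o.tolist(),'R':Rt.tolist()},open('rel.json','w'));print(o,np.round(Rt,3).tolist())
E
python3 -m crank '[[[-0.02,0,-0.02],[0,0,0]],[[-0.05,0,-0.05],[0,0,0]],[[-0.09,0,-0.09],[0,0,0]],[[-0.14,0,-0.14],[0,0,0]],[[-0.19,0,-0.19],[0,0,0]],[[-0.24,0,-0.24],[0,0,0]],[[-0.29,0,-0.29],[0,0,0]],[[-0.32,0,-0.32],[0,0,0]],[[-0.34,0,-0.34],[0,0,0]],[[-0.35,0,-0.35],[0,0,0]]]'
python3 - <<'E'
from h import *
r=json.load(open('rel.json'));o=np.array(r['o']);Rt=np.array(r['R'])
P=packrot(-91.7);R=P@Rt.T;pos=np.array([.612,.213,.1365])-R@o
print(pos,np.round(R,3).tolist());go(pos,R)
E
```

```text
[-0.01425512  0.          0.00829655] [[-0.709, -0.001, -0.705], [-0.0, 1.0, -0.001], [0.705, -0.001, -0.709]]
time: 5.5
eef_pos: [0.6487, -0.1225, 0.1667]
eef_rot: [[0.025, 0.999, -0.025], [0.709, -0.035, -0.704], [-0.705, 0.0, -0.71]]
ft_force: [0.0, -0.8, -2.0]
finger_gap: 0.045
gripper_force: 61.4
[0.61211676 0.21716608 0.15245843] [[0.02, 1.0, 0.02], [0.705, -0.028, 0.709], [0.709, 0.0, -0.705]]
shift [0.8334, -0.1617, -0.7608] turn [0.0001, 0.9996, -0.0047] mm 342.0 deg 90.0
```

```bash
python3 -m crank '[[[0.01,0,-0.03],[0,0.03,0]],[[0.03,-0.01,-0.08],[0,0.08,0]],[[0.06,-0.02,-0.14],[0,0.14,0]],[[0.09,-0.03,-0.2],[0,0.2,0]],[[0.12,-0.04,-0.26],[0,0.26,0]],[[0.15,-0.05,-0.32],[0,0.32,0]],[[0.18,-0.06,-0.38],[0,0.38,0]],[[0.21,-0.06,-0.43],[0,0.44,0]],[[0.23,-0.07,-0.46],[0,0.48,0]],[[0.24,-0.07,-0.47],[0,0.5,0]]]'
python3 - <<'E'
from h import *
r=json.load(open('rel.json'));o=np.array(r['o']);Rt=np.array(r['R'])
P=packrot(-91.7);R=P@Rt.T;go(np.array([.612,.213,.1365])-R@o,R);print(np.round(sense()['joint_positions'],1))
E
```

```text
time: 6.33
eef_pos: [0.6322, 0.0286, 0.2147]
eef_rot: [[0.035, 0.999, -0.001], [0.999, -0.035, 0.006], [0.005, -0.002, -1.0]]
ft_force: [0.2, -1.1, -1.6]
finger_gap: 0.0452
gripper_force: 61.5
shift [0.6248, -0.0889, 0.2109] turn [0.0007, 0.4983, -0.0047] mm 199.6 deg 44.9
[ 2.4 22.   0.8 68.9  0.3 94.4]
```

```bash
python3 -m crank '[[[0.02,0,0],[0,0.03,0]],[[0.07,-0.01,0],[0,0.08,0]],[[0.14,-0.02,0.01],[0,0.14,0]],[[0.22,-0.03,0.02],[0,0.2,0]],[[0.3,-0.04,0.04],[0,0.26,0]],[[0.39,-0.05,0.06],[0,0.32,0]],[[0.48,-0.07,0.08],[0,0.38,-0.002]],[[0.56,-0.08,0.1],[0,0.44,-0.003]],[[0.61,-0.09,0.11],[0,0.48,-0.004]],[[0.625,-0.089,0.11],[0.001,0.498,-0.005]]]'
cat >> h.py <<'E'
def togo(org,az=-91.7,pitch=0):
    r=json.load(open('rel.json'));o=np.array(r['o']);Rt=np.array(r['R'])
    P=packrot(az);P=P@Ro.from_rotvec([0,pitch,0],degrees=True).as_matrix();R=P@Rt.T;go(np.array(org)-R@o,R)
def packnow():
    r=json.load(open('rel.json'));s=sense();R=np.array(s['eef_rot']);P=R@np.array(r['R']);O=s['eef_pos']+R@np.array(r['o'])
    print('pack org',np.round(O,4),'tip',np.round(O+.044*P[:,0],4),'x',np.round(P[:,0],3),'z az',round(np.degrees(np.arctan2(P[1,2],P[0,2])),2),'F',np.round(s['ft_force'],1),'M',np.round(s['ft_torque'],2),'t',s['time']);return O,P
E
python3 - <<'E'
from h import *
packnow();togo([.612,.213,.1365])
t=grab('top');s=grab('scene')
W=np.hstack([cv2.resize(t['image'][130:210,200:280,::-1],(400,400),interpolation=2),cv2.resize(s['image'][120:200,345:425,::-1],(400,400),interpolation=2)])
cv2.imwrite('pics/hov.png',W)
E
```

```text
time: 7.17
eef_pos: [0.6093, 0.2175, 0.1782]
eef_rot: [[0.024, 1.0, 0.014], [0.706, -0.027, 0.708], [0.708, -0.007, -0.707]]
ft_force: [0.2, -0.7, -1.6]
finger_gap: 0.0454
gripper_force: 61.6
pack org [0.6091 0.2133 0.1622] tip [0.6088 0.2132 0.1182] x [-0.007 -0.002 -1.   ] z az -91.61 F [ 0.2 -0.7 -1.6] M [-1.02  0.08  0.04] t 7.1667
shift [-0.0613, 0.0099, 0.0599] turn [-0.0038, 0.0013, -0.0023] mm 25.9 deg 0.4
```

View pics/hov.png

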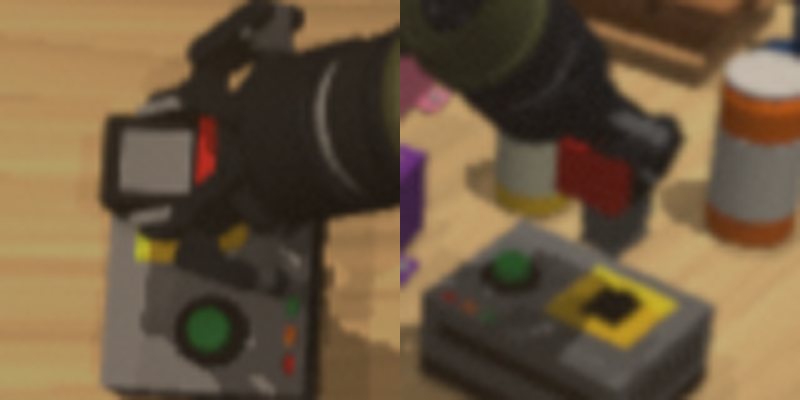

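The pack is held toe-forward with its stem pointing down, about 5 cm above the bay (collar near scene px (387,181)). I'll lower it to a close hover.

```bash
python3 -m crank '[[[-0.01,0.005,0.01],[0,0,0]],[[-0.025,0.01,0.025],[-0.002,0,-0.002]],[[-0.04,0.01,0.04],[-0.004,0.001,-0.002]],[[-0.06,0.01,0.06],[-0.004,0.001,-0.002]],[[-0.08,0.01,0.08],[-0.004,0.001,-0.002]],[[-0.095,0.01,0.095],[-0.004,0.001,-0.002]],[[-0.105,0.01,0.104],[-0.004,0.001,-0.002]],[[-0.108,0.01,0.107],[-0.004,0.001,-0.002]],[[-0.108,0.01,0.107],[-0.004,0.001,-0.002]],[[-0.108,0.01,0.107],[-0.004,0.001,-0.002]]]'
python3 - <<'E'
from h import *
O,P=packnow();togo([.6123,.213,.1155])
t=grab('top');s=grab('scene')
def pp(f,pts): return [np.round(proj(f,O+P@np.array(p)),1).tolist() for p in pts]
x=.044
print('scene tip corners (y-,toe)(y+,toe)(y+,heel)',pp(s,[(x,-.015,.017),(x,.015,.017),(x,.015,-.017)]))
print('scene shoulder same',pp(s,[(0,-.015,.017),(0,.015,.017),(0,.015,-.017)]))
print('top end face corners',pp(t,[(-.04,-.023,.039),(-.04,.023,.039),(-.04,.023,-.021),(-.04,-.023,-.021)]))
W=np.hstack([cv2.resize(t['image'][140:190,220:270,::-1],(400,400),interpolation=2),cv2.resize(s['image'][145:195,365:415,::-1],(400,400),interpolation=2)])
cv2.imwrite('pics/hov2.png',W)
E
```

```text
time: 8.1
eef_pos: [0.6156, 0.2167, 0.1366]
eef_rot: [[0.016, 1.0, 0.026], [0.706, -0.029, 0.708], [0.708, 0.007, -0.706]]
ft_force: [0.0, -1.1, -1.5]
finger_gap: 0.0454
gripper_force: 61.6
pack org [0.6156 0.2125 0.1207] tip [0.6159 0.2124 0.0767] x [ 0.007 -0.002 -1.   ] z az -91.76 F [ 0.  -1.1 -1.5] M [-0.98  0.03 -0.03] t 8.1
shift [-0.0112, -0.0109, 0.013] turn [0.0036, 0.0009, 0.0026] mm 6.1 deg 0.4
scene tip corners (y-,toe)(y+,toe)(y+,heel) [[380.7, 179.3], [388.7, 183.0], [394.9, 178.1]]
scene shoulder same [[381.7, 167.7], [389.8, 171.3], [396.1, 166.4]]
top end face corners [[246.7, 172.4], [247.9, 154.2], [224.0, 153.1], [222.7, 171.2]]
```

View pics/hov2.png

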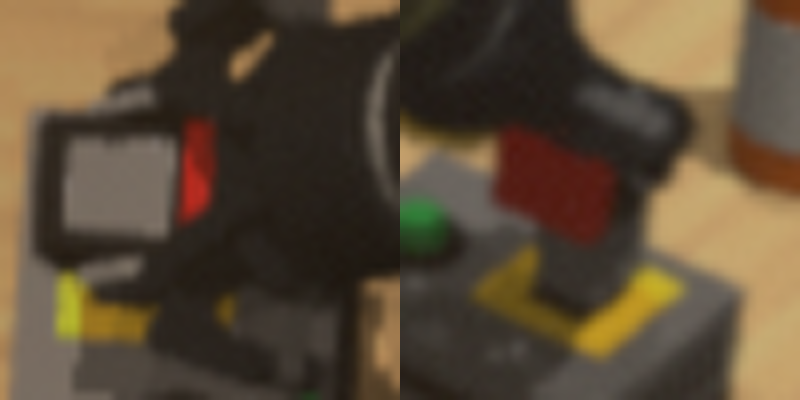

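```bash
python3 -m crank '[[[-0.005,-0.005,0.006],[0,0,0]],[[-0.011,-0.01,0.013],[0.002,0,0.001]],[[-0.013,-0.011,0.015],[0.004,0.001,0.002]],[[-0.013,-0.011,0.015],[0.004,0.001,0.002]],[[-0.013,-0.011,0.015],[0.004,0.001,0.002]],[[-0.013,-0.011,0.015],[0.004,0.001,0.002]],[[-0.013,-0.011,0.015],[0.004,0.001,0.002]],[[-0.013,-0.011,0.015],[0.004,0.001,0.002]],[[-0.013,-0.011,0.015],[0.004,0.001,0.002]],[[-0.013,-0.011,0.015],[0.004,0.001,0.002]]]'
python3 - <<'E'
from h import *
packnow();togo([.6123,.213,.1135])
E
```

```text
time: 9.03
eef_pos: [0.6122, 0.2172, 0.1305]
eef_rot: [[0.019, 1.0, 0.019], [0.705, -0.027, 0.709], [0.709, 0.0, -0.705]]
ft_force: [-0.1, -0.3, -1.4]
finger_gap: 0.0452
gripper_force: 61.6
pack org [0.6121 0.213  0.1146] tip [0.6121 0.213  0.0706] x [-0.  0. -1.] z az -91.63 F [-0.1 -0.3 -1.4] M [-0.99  0.04  0.  ] t 9.0333
shift [-0.0025, 0.0006, 0.0024] turn [-0.0005, -0.0, 0.0005] mm 1.1 deg 0.1
```

```bash
python3 -m crank '[[[-0.0024,0,0.0024],[0,0,0]],[[-0.0047,0,0.0047],[0,0,0]],[[-0.0071,0,0.0071],[0,0,0]],[[-0.0094,0,0.0094],[0,0,0]],[[-0.0118,0,0.0118],[0,0,0]],[[-0.0142,0,0.0141],[0,0,0]],[[-0.0142,0,0.0141],[0,0,0]],[[-0.0142,0,0.0141],[0,0,0]],[[-0.0142,0,0.0141],[0,0,0]],[[-0.0142,0,0.0141],[0,0,0]]]'
python3 - <<'E'
from h import *
packnow();togo([.6123,.213,.1085])
E
```

```text
time: 9.87
eef_pos: [0.6121, 0.2173, 0.1244]
eef_rot: [[0.019, 1.0, 0.019], [0.705, -0.027, 0.709], [0.709, -0.0, -0.705]]
ft_force: [1.4, 2.5, -2.1]
finger_gap: 0.045
gripper_force: 61.6
pack org [0.612  0.2131 0.1084] tip [0.612  0.2132 0.0644] x [-0.  0. -1.] z az -91.62 F [ 1.4  2.5 -2.1] M [-0.64 -0.04 -0.05] t 9.8667
shift [-0.0001, 0.0011, -0.0006] turn [-0.0007, -0.0001, 0.0005] mm 0.4 deg 0.1
```

It went in: the tip is 3 mm below the mouth with only light side forces. I'll continue down with a small correction.

```bash
python3 -m crank '[[[0.001,0.001,0.001],[0,0,0]],[[-0.0014,0.001,0.0034],[0,0,0]],[[-0.0037,0.001,0.0057],[0,0,0]],[[-0.0071,0.001,0.0091],[0,0,0]],[[-0.0104,0.001,0.0124],[0,0,0]],[[-0.0138,0.001,0.0157],[0,0,0]],[[-0.0172,0.001,0.0191],[0,0,0]],[[-0.0206,0.001,0.0225],[0,0,0]],[[-0.0226,0.001,0.0247],[0,0,0]],[[-0.0226,0.001,0.0247],[0,0,0]]]'
python3 - <<'E'
from h import *
packnow()
E
```

```text
time: 10.7
eef_pos: [0.6124, 0.2176, 0.1141]
eef_rot: [[0.019, 1.0, 0.019], [0.705, -0.027, 0.709], [0.709, -0.0, -0.705]]
ft_force: [-0.0, 0.1, -2.1]
finger_gap: 0.0451
gripper_force: 61.7
pack org [0.6123 0.2134 0.0981] tip [0.6123 0.2134 0.0541] x [-0. -0. -1.] z az -91.63 F [-0.   0.1 -2.1] M [-0.97 -0.01  0.01] t 10.7
```

```bash
python3 -m crank '[[[-0.0047,0,0.0047],[0,0,0]],[[-0.0094,0,0.0094],[0,0,0]],[[-0.0142,0,0.0141],[0,0,0]],[[-0.0189,0,0.0188],[0,0,0]],[[-0.0236,0,0.0235],[0,0,0]],[[-0.0284,0,0.0282],[0,0,0]],[[-0.0331,0,0.0329],[0,0,0]],[[-0.0378,0,0.0376],[0,0,0]],[[-0.0425,0,0.0423],[0,0,0]],[[-0.0425,0,0.0423],[0,0,0]]]'
python3 - <<'E'
from h import *
packnow()
E
```

```text
time: 11.53
eef_pos: [0.6121, 0.2181, 0.0968]
eef_rot: [[0.02, 1.0, 0.019], [0.704, -0.027, 0.71], [0.71, -0.001, -0.704]]
ft_force: [-2.4, 0.2, 1.7]
finger_gap: 0.0454
gripper_force: 62.2
pack org [0.612  0.2139 0.0808] tip [0.6119 0.214  0.0368] x [-0.001  0.002 -1.   ] z az -91.64 F [-2.4  0.2  1.7] M [-0.28  0.63  0.46] t 11.5333
```

```bash
python3 -m crank '[[[-0.0012,-0.001,0.0012],[0,0,0]],[[-0.0024,-0.001,0.0024],[0,0,0]],[[-0.0035,-0.001,0.0035],[0,0,0]],[[-0.0047,-0.001,0.0047],[0,0,0]],[[-0.0059,-0.001,0.0059],[0,0,0]],[[-0.0071,-0.001,0.0071],[0,0,0]],[[-0.0083,-0.001,0.0082],[0,0,0]],[[-0.0094,-0.001,0.0094],[0,0,0]],[[-0.0094,-0.001,0.0094],[0,0,0]],[[-0.0094,-0.001,0.0094],[0,0,0]]]'
python3 - <<'E'
from h import *
packnow()
E
```

```text
time: 12.37
eef_pos: [0.6126, 0.2186, 0.0947]
eef_rot: [[0.018, 1.0, 0.02], [0.702, -0.027, 0.712], [0.712, 0.001, -0.702]]
ft_force: [-4.3, -1.2, 10.6]
finger_gap: 0.0449
gripper_force: 63.0
pack org [0.6125 0.2145 0.0788] tip [0.6126 0.2146 0.0348] x [ 0.001  0.004 -1.   ] z az -91.64 F [-4.3 -1.2 10.6] M [0.57 0.97 0.79] t 12.3667
```

The clips are engaged and resisting with about 12 N. I'll keep pressing slowly.

```bash
python3 -m crank '[[[-0.0012,-0.001,0.0012],[0,0,0]],[[-0.0024,-0.001,0.0024],[0,0,0]],[[-0.0035,-0.001,0.0035],[0,0,0]],[[-0.0047,-0.001,0.0047],[0,0,0]],[[-0.0059,-0.001,0.0059],[0,0,0]],[[-0.0071,-0.001,0.0071],[0,0,0]],[[-0.0083,-0.001,0.0082],[0,0,0]],[[-0.0094,-0.001,0.0094],[0,0,0]],[[-0.0094,-0.001,0.0094],[0,0,0]],[[-0.0094,-0.001,0.0094],[0,0,0]]]'
python3 - <<'E'
from h import *
packnow()
E
```

```text
time: 13.2
eef_pos: [0.6122, 0.2183, 0.0895]
eef_rot: [[0.018, 1.0, 0.02], [0.703, -0.027, 0.71], [0.711, 0.001, -0.704]]
ft_force: [-2.1, 2.1, 4.1]
finger_gap: 0.0455
gripper_force: 62.1
pack org [0.6121 0.2142 0.0735] tip [0.6122 0.2143 0.0295] x [ 0.001  0.002 -1.   ] z az -91.61 F [-2.1  2.1  4.1] M [0.29 0.46 0.34] t 13.2
```

```bash
python3 -m crank '[[[-0.0012,0,0.0012],[0,0,0]],[[-0.0024,0,0.0024],[0,0,0]],[[-0.0035,0,0.0035],[0,0,0]],[[-0.0047,0,0.0047],[0,0,0]],[[-0.0059,0,0.0059],[0,0,0]],[[-0.0071,0,0.0071],[0,0,0]],[[-0.0083,0,0.0082],[0,0,0]],[[-0.0094,0,0.0094],[0,0,0]],[[-0.0106,0,0.0106],[0,0,0]],[[-0.0106,0,0.0106],[0,0,0]]]'
python3 - <<'E'
from h import *
packnow()
E
```

```text
time: 14.03
eef_pos: [0.6119, 0.2175, 0.0836]
eef_rot: [[0.019, 1.0, 0.019], [0.705, -0.027, 0.708], [0.709, -0.0, -0.705]]
ft_force: [0.9, 1.5, -1.8]
finger_gap: 0.045
gripper_force: 62.0
pack org [0.6118 0.2133 0.0677] tip [0.6118 0.2133 0.0237] x [-0.    -0.001 -1.   ] z az -91.64 F [ 0.9  1.5 -1.8] M [-0.78 -0.02 -0.05] t 14.0333
```

```bash
python3 -m crank '[[[-0.0012,0,0.0012],[0,0,0]],[[-0.0024,0,0.0024],[0,0,0]],[[-0.0035,0,0.0035],[0,0,0]],[[-0.0047,0,0.0047],[0,0,0]],[[-0.0053,0,0.0053],[0,0,0]],[[-0.0059,0,0.0059],[0,0,0]],[[-0.0059,0,0.0059],[0,0,0]],[[-0.0059,0,0.0059],[0,0,0]],[[-0.0059,0,0.0059],[0,0,0]],[[-0.0059,0,0.0059],[0,0,0]]]'
python3 - <<'E'
from h import *
packnow()
E
```

```text
time: 14.87
eef_pos: [0.6122, 0.2177, 0.0834]
eef_rot: [[0.019, 1.0, 0.02], [0.703, -0.028, 0.71], [0.711, 0.001, -0.704]]
ft_force: [-6.0, -3.5, 10.9]
finger_gap: 0.0453
gripper_force: 63.8
pack org [0.6121 0.2136 0.0674] tip [0.6121 0.2137 0.0234] x [ 0.     0.002 -1.   ] z az -91.69 F [-6.  -3.5 10.9] M [0.04 0.92 0.83] t 14.8667
```

It's seated: a hard stop at the shoulder height of 67.4 mm. Next I'll relax, open partly and back out along the tool axis.

```bash
python3 -m crank '[[[0.002,0,-0.002],[0,0,0]],[[0.005,0,-0.005],[0,0,0]],[[0.005,0,-0.005],[0,0,0]],[[0.005,0,-0.005],[0,0,0]],[[0.005,0,-0.005],[0,0,0]],[[0.005,0,-0.005],[0,0,0]],[[0.005,0,-0.005],[0,0,0]],[[0.005,0,-0.005],[0,0,0]],[[0.005,0,-0.005],[0,0,0]],[[0.005,0,-0.005],[0,0,0]]]' -0.5
```

```text
time: 15.7
eef_pos: [0.6119, 0.2177, 0.0835]
eef_rot: [[0.019, 1.0, 0.019], [0.705, -0.027, 0.709], [0.709, -0.0, -0.705]]
ft_force: [-0.9, 0.6, 0.1]
finger_gap: 0.0639
gripper_force: 0.0
```

```bash
python3 -m crank '[[[0,0,-0.01],[0,0,0]],[[0,0,-0.03],[0,0,0]],[[0,0,-0.06],[0,0,0]],[[0,0,-0.1],[0,0,0]],[[0,0,-0.16],[0,0,0]],[[0,0,-0.23],[0,0,0]],[[0,0,-0.3],[0,0,0]],[[0,0,-0.36],[0,0,0]],[[0,0,-0.4],[0,0,0]],[[0,0,-0.42],[0,0,0]]]'
python3 - <<'E'
from h import *
t=grab('top');s=grab('scene');print(s and sense()['eef_pos'])
W=np.hstack([cv2.resize(t['image'][130:210,200:280,::-1],(400,400),interpolation=2),cv2.resize(s['image'][130:210,340:420,::-1],(400,400),interpolation=2)])
cv2.imwrite('pics/plug.png',W)
# vertical edge: predicted base corners in scene if home
P=packrot(-91.6);O=np.array([.612,.2133,.0675])
for p in [(-.04,-.023,.039),(-.04,.023,.039),(-.04,.023,-.021),(0,-.023,.039),(0,.023,.039)]: 
    q=proj(s,O+P@np.array(p));print(p,np.round(400+(q[0]-340+.5)*5),np.round((q[1]-130+.5)*5))
b=np.array([.612,.213])-(.0*1);R=frame(-1.7,0)
y=np.radians(88.3);ex=np.array([np.cos(y),np.sin(y)]);ey=np.array([-ex[1],ex[0]])
for off in(-.002,0,.002):print('button if cup offset',off,np.array([.612,.2133])-off*ey-ex*.014+ey*.072)
E
```

```text
time: 16.53
eef_pos: [0.6106, 0.1266, 0.1746]
eef_rot: [[0.019, 1.0, 0.022], [0.705, -0.029, 0.709], [0.709, 0.003, -0.705]]
ft_force: [0.7, 0.2, 0.1]
finger_gap: 0.064
gripper_force: 0.0
[0.61037285 0.12727286 0.17360057]
(-0.04, -0.023, 0.039) 573.0 217.0
(-0.04, 0.023, 0.039) 636.0 246.0
(-0.04, 0.023, -0.021) 691.0 202.0
(0, -0.023, 0.039) 569.0 269.0
(0, 0.023, 0.039) 631.0 298.0
button if cup offset -0.002 [0.53761724 0.20150146]
button if cup offset 0 [0.53961636 0.20144213]
button if cup offset 0.002 [0.54161548 0.2013828 ]
```

View pics/plug.png

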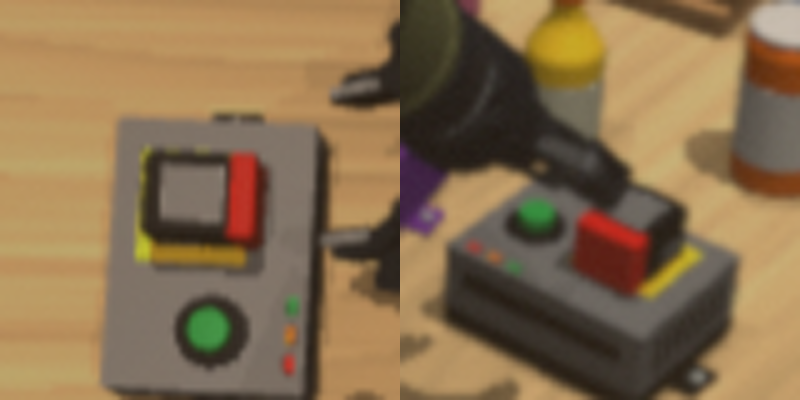

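The pack is plugged home: its base sits flat on the collar, toe to the front, and matches the prediction. Next is the button at about (.541,.201), with closed fingers pointing straight down.

Run:
```python
from h import *
go([.541,.2013,.17],frame(-1.7,0)); go([.6,.15,.20],frame(-1.7,20))
```

```text
shift [0.1611, -0.2383, 0.1783] turn [0.0009, -0.5017, 0.001] mm 101.5 deg 45.2
shift [0.1151, -0.0366, -0.0091] turn [0.0007, -0.2795, 0.0012] mm 36.3 deg 25.2
```

```bash
python3 -m crank '[[[0.03,-0.01,0],[0,-0.06,0]],[[0.06,-0.02,0],[0,-0.12,0]],[[0.09,-0.03,0],[0,-0.18,0]],[[0.115,-0.06,0],[0,-0.25,0]],[[0.13,-0.1,0.04],[0,-0.32,0]],[[0.14,-0.14,0.08],[0,-0.38,0]],[[0.15,-0.18,0.12],[0,-0.44,0]],[[0.16,-0.22,0.16],[0,-0.48,0]],[[0.16,-0.238,0.178],[0,-0.5,0]],[[0.16,-0.238,0.178],[0,-0.5,0]]]' 1 && python3 -m crank '[[[0,0,0],[0,0,0]],[[0,0,0],[0,0,0]],[[0,0,0],[0,0,0]],[[0,0,0],[0,0,0]],[[0,0,0],[0,0,0]],[[0,0,0],[0,0,0]],[[0,0,0],[0,0,0]],[[0,0,0],[0,0,0]],[[0,0,0],[0,0,0]],[[0,0,0],[0,0,0]]]'
python3 - <<'E'
from h import *
go([.541,.2013,.085],frame(-1.7,0))
E
```

```text
time: 17.47
eef_pos: [0.5375, 0.2048, 0.1673]
eef_rot: [[0.022, 1.0, -0.003], [1.0, -0.022, 0.002], [0.002, -0.003, -1.0]]
ft_force: [-0.8, -0.0, -0.7]
finger_gap: 0.0002
gripper_force: 0.0
time: 18.3
eef_pos: [0.5401, 0.202, 0.1688]
eef_rot: [[0.027, 1.0, 0.0], [1.0, -0.027, 0.003], [0.003, 0.0, -1.0]]
ft_force: [0.3, -0.3, 1.1]
finger_gap: -0.0001
gripper_force: 0.0
shift [-0.003, 0.0031, 0.2794] turn [0.0, -0.0019, 0.0015] mm 83.8 deg 0.2
```

```bash
python3 -m crank '[[[0,0.003,0.02],[0,0,0]],[[-0.003,0.003,0.05],[0,0,0]],[[-0.003,0.003,0.09],[0,0,0]],[[-0.003,0.003,0.13],[0,0,0]],[[-0.003,0.003,0.17],[0,0,0]],[[-0.003,0.003,0.21],[0,0,0]],[[-0.003,0.003,0.24],[0,0,0]],[[-0.003,0.003,0.265],[0,0,0]],[[-0.003,0.003,0.277],[0,0,0]],[[-0.003,0.003,0.279],[0,0,0]]]' && python3 -m crank '[[[0,0,0.005],[0,0,0]],[[0,0,0.01],[0,0,0]],[[0,0,0.015],[0,0,0]],[[0,0,0.02],[0,0,0]],[[0,0,0.025],[0,0,0]],[[0,0,0.03],[0,0,0]],[[0,0,0.034],[0,0,0]],[[0,0,0.036],[0,0,0]],[[0,0,0.036],[0,0,0]],[[0,0,0.036],[0,0,0]]]'
```

```text
time: 19.13
eef_pos: [0.5404, 0.2011, 0.0841]
eef_rot: [[0.027, 1.0, -0.001], [1.0, -0.027, 0.002], [0.002, -0.001, -1.0]]
ft_force: [0.0, -0.1, -0.4]
finger_gap: 0.0001
gripper_force: 0.0
time: 19.97
eef_pos: [0.5414, 0.2015, 0.0747]
eef_rot: [[0.027, 1.0, 0.001], [1.0, -0.027, 0.003], [0.003, 0.001, -1.0]]
ft_force: [0.2, -0.1, 4.0]
finger_gap: 0.0002
gripper_force: 2.2
```

```bash
python3 -m crank '[[[0,0,0.002],[0,0,0]],[[0,0,0.004],[0,0,0]],[[0,0,0.006],[0,0,0]],[[0,0,0.008],[0,0,0]],[[0,0,0.009],[0,0,0]],[[0,0,0.01],[0,0,0]],[[0,0,0.01],[0,0,0]],[[0,0,0.01],[0,0,0]],[[0,0,0.01],[0,0,0]],[[0,0,0.01],[0,0,0]]]'
```

```text
time: 20.8
eef_pos: [0.5415, 0.2016, 0.0738]
eef_rot: [[0.027, 1.0, 0.002], [1.0, -0.027, 0.004], [0.004, 0.002, -1.0]]
ft_force: [-4.9, -2.6, 22.1]
finger_gap: 0.0003
gripper_force: 11.1
```

The button bottomed out at a hard stop, 22 N at z=.0738. I'll lift straight up.

```bash
python3 -m crank '[[[0,0,-0.01],[0,0,0]],[[0,0,-0.02],[0,0,0]],[[0,0,-0.04],[0,0,0]],[[0,0,-0.08],[0,0,0]],[[0,0,-0.13],[0,0,0]],[[0,0,-0.19],[0,0,0]],[[0,0,-0.25],[0,0,0]],[[0,0,-0.31],[0,0,0]],[[0,0,-0.36],[0,0,0]],[[0,0,-0.4],[0,0,0]]]' && python3 -m crank '[[[0,0,0],[0,0,0]],[[-0.03,0,-0.02],[0,0,0]],[[-0.08,0,-0.05],[0,0,0]],[[-0.14,0,-0.08],[0,0,0]],[[-0.2,0,-0.11],[0,0,0]],[[-0.26,0,-0.14],[0,0,0]],[[-0.32,0,-0.17],[0,0,0]],[[-0.36,0,-0.19],[0,0,0]],[[-0.38,0,-0.2],[0,0,0]],[[-0.38,0,-0.2],[0,0,0]]]'
python3 - <<'E'
from h import *
t=grab('top');s=grab('scene')
W=np.hstack([cv2.resize(t['image'][100:260,180:400,::-1],(440,320),interpolation=2),cv2.resize(s['image'][130:210,340:420,::-1],(320,320),interpolation=2)])
cv2.imwrite('pics/end.png',W)
E
```

```text
time: 21.63
eef_pos: [0.5406, 0.2009, 0.1921]
eef_rot: [[0.027, 1.0, -0.001], [1.0, -0.027, 0.003], [0.003, -0.001, -1.0]]
ft_force: [-0.9, 0.1, -1.0]
finger_gap: -0.0002
gripper_force: 0.0
time: 22.47
eef_pos: [0.5379, 0.0853, 0.2514]
eef_rot: [[0.029, 1.0, 0.001], [1.0, -0.029, 0.003], [0.003, 0.0, -1.0]]
ft_force: [0.6, 0.8, -0.3]
finger_gap: -0.0
gripper_force: 0.0
```

View pics/end.png

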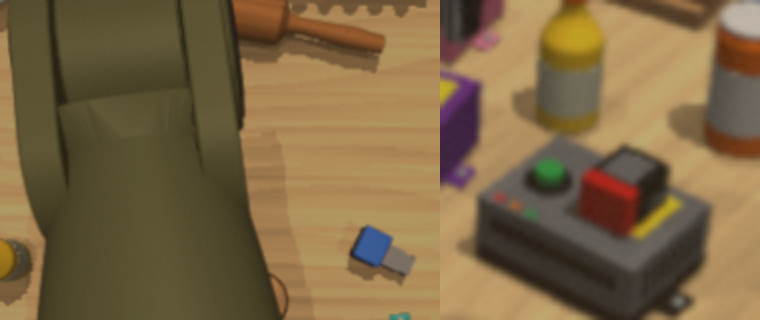

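The pack is home, the button is back up at crop (548,168), and the blue pack and glue are where they were. I'll hand it in.

```bash
python3 -c "
from plant import ctrl
print(ctrl.job_done())"
```

```text
the job is handed in; nothing more can be done
None
```

The red-taped pack is snapped home in the yellow-collared bay, the green button was pressed to its stop and sprang back, and the job was handed in at about 22.6 s (no verdict was returned).

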